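# Raise the counterweighted gate bar and push the mortar cube home

## Robot

A 6-joint arm with a two-finger parallel gripper is mounted at the origin on a cart in front of the work surface, level with it; the furniture and walls round the work are solid. World frame = base frame: x ahead of the robot, y to its left, z up, the work surface at z = 0. Lengths are in mm, angles in degrees, forces in N, time in s.
With the tool pointing down it reaches from about 325 to 775 mm from the base axis. Payload 9.3 kg.
Tool frame: the origin (TCP) lies where the fingers leave the gripper's body, on its centre line; the fingertips stand 73 mm ahead of it and the grasp point (between the pads) lies r.grasp_offset ahead of it (r.grasp_offset is the distance from the TCP to the grasp point, in mm); z points along the fingers, y is the direction in which the jaws open and shut (so a half turn about z gives the same grasp; the last joint's range is limited). The gripper opens to 85 mm and grips with 20 to 120 N. Pads are 22 mm wide; open, the fingers measure 114 mm over their backs; the gripper's body (76 mm by 85 mm) begins 54 mm behind the grasp point. The pads swing forward as they close: fully open they stand 13 mm farther back than shut.
Start: joints at [63.85, 14.817, 1.232, 76.415, 0, 81.257], TCP at [164.533, 524.81, 303.879] pointing down, gripper open.
Joint ranges: [-174.27, 174.27], [-52.1, 104.24], [-59.71, 78.15], [-110.17, 111.67], [-87.03, 83.33], [-180, 180]. Speed limits (degrees/s): [127.2, 127.2, 159.86, 180, 180, 180].

## Interface

Orientations are given as [roll, pitch, yaw] about the fixed x, y, z axes, in that order (R = Rz(yaw) Ry(pitch) Rx(roll)).
In Python, from plant import r gives the robot as it stands.
- The arm moves only by the shell command python3 -m inch 'ROWS'. ROWS is JSON, a list of rows, each an object with "jaw": the closure, from 0 (fully open) to 1 (shut); "slide": the shift along the tool's x, y, z in m, a list of three; "twist": the turn about the tool's z in degrees. A call has 1 to 20 rows; each row shifts and turns the commanded pose from where the row before left it, along the tool's axes as they then stand; what a row does not reach is not made up. A row lasts 1/10 s, in which the tool goes at most 50 mm and 8.59 degrees, less where a joint would pass 70% of its speed; a pose out of reach is approached as far as the arm can. A call with a gripper value outside its range is refused whole. The fingers move at their own pace and stop on an object; the grip force is fixed at half the most. Time passes only in rows, so rows that do not move let the fingers close. It gives the time, the measured TCP pose, the force and the opening at its end, in the units of the state.
- r.state(): the state, without advancing time (a new reading comes with each control period).
- r.grab_frame(name): name is "scene" or "side" or "wrist"; returns (picture, depth): 400x640x3 uint8, red, green, blue; 400x640 float32, mm along the optical axis (not along the pixel's ray), 0 where there is no reading.
- r.camera_model(name): a dict with "mtx" (3x3 intrinsics, pixels), "rvec" (rotation vector, rad) and "tvec" (3), from world to camera coordinates, as OpenCV has them. Camera axes: x right, y down, z forward; pixel columns grow to the right and rows downward; lengths in mm; the calibration is good to about 2 mm. A picture is of the moment at which its call begins: read the wrist's pose just before it. camera_model takes no time and is no camera call; for the wrist camera it gives the pose at the moment of the call.
- r.hand_in(): hands the job in, once; it reports no verdict.
Trained networks look in the newest picture that a camera, given by its name, has taken for a name from the list of things; names that differ only in an ending like _2 or _b are one class to them, and where a whole thing is asked for, a point or a joint stands for the part that bears it (a point fixed in the world has none). Each returns a list of dicts, best first, with "score" (0 to 1); they miss things now and then, are a little off and sometimes report something else, mostly with a low value. They report only what shows in the picture. A call takes as long as a camera call. They do not tell look-alikes from the thing itself.
- r.recognise(thing, camera): "xy" ([column, row] in pixels, amid what is visible of it).
- r.outline_of(thing, camera): "mask" (400x640 bool, what is visible of it) and "xy" ([column, row] in pixels, amid what is visible of it).
The state is a dict: "t": time; "joints": joint angles; "dq": joint speeds; "tau": joint torques, N m; "tcp_pos": TCP position; "tcp_rot": TCP orientation; "ft_force": force on the tool from outside, world axes, zero at the start; "ft_torque": the same for the moment, N m; "grip_width": finger opening in mm.
Only numpy, scipy, OpenCV 4.12 (cv2) and the standard library are available. Lean on these libraries where they do the work, as an engineer would, in place of code of your own. Each camera call takes 0.05 s, during which the arm holds its last target.

## Task

The mortar cube in the lane of the cube jig has to go against the jig's end stop, but the counterweighted gate bar lies across the lane. With the fingers, without gripping anything, push the gate bar up and back past its balance point so that it stays raised by itself, then push the cube along the lane until it sits flush against the end stop. Do not pinch, lift or tip the cube, push gently, and leave the moisture tin, the core slice and the knob weight where they stand.

Things in the scene. Friction and masses are not known exactly. Their poses are not given: they have to be found in the camera images.
- jig: cube jig, fixed: aluminium floor plate 12 mm thick (x -150 to +100, y +-60 mm). Origin on the bench under the lane's middle; +x runs along the lane from its open end (robot side) to the end stop, +y left, z up. Steel rails (tops 30 mm above the bench) leave a lane 62 mm wide. End stop: upright plate, face at x +60, top at 48 mm. Hinge posts at x +78, y +-50, 74 mm high.
- stop_home (a point): middle of the cube when it is home against the end stop: on the lane's centre line, 37 mm above the bench, at x +35 mm in the jig's frame; axes as the jig's
- gate_hinge (a point): hinge axis of the gate at the lane's centre line (x +78 mm, 62 mm above the bench in the jig's frame); the axis is the jig's y axis
- gate (a joint): gate angle: 0 = down on its bumpers, bar level across the lane 62 mm above the bench; grows as the bar swings up and back (about the jig's +y); stop at 1.95. Steel bar 14 mm thick, 270 mm long, 110 mm from the hinge, on arms at y +-36 mm; counterweight discs over the hinge. It falls back below about 1.06, beyond goes over slowly (damped) and stays. Lifting takes about 2 to 4 N.
- bar_left (a point): middle of the bar's left end, a black rubber sleeve 18 mm thick, 60 mm long, overhanging the jig (103 mm left of the lane's centre line); moves with the gate. With the gate down its underside is 53 mm over the bare bench, so that tilted fingers can reach under it from the robot's side.
- bar_right (a point): the same at the right end of the bar
- cube_center (a point): middle of the mortar cube: grey, 50 x 50 x 50 mm, 0.3 kg, standing loose on the lane's floor in front of the gate bar (top 62 mm above the bench); z up, x about along the lane
- tin: bystander: round aluminium moisture tin, 60 mm wide, 39 mm high, left of the jig; origin at its underside
- slice: bystander: round stone core slice, 47 mm wide, 24 mm high, right of the jig; origin at its underside
- knob_weight: bystander: small brass-coloured knob weight, 25 mm wide, 32 mm high, right of the jig, nearer the robot; origin at its underside
Not all that is in view belongs to the job. Leave any pink look-alike of the part that bears cube_center alone.

How it is judged (in metres and radians):
On the way, in this order (a step that is already met when the one before it is completed fails the run):
1. the gate bar is raised past its balance point and back by its stop, the cube not yet pushed in (value of joint gate above 1.75 rad and x of cube_center in the frame of stop_home below -0.05 m), for 0.2 s.
2. the cube is pushed home against the end stop (x of cube_center in the frame of stop_home above -0.005 m), for 0.2 s.
At the end, for the whole second after the job is handed in: the gate stands raised by itself near its back stop (angle above 1.75 rad) and still; the cube stands upright on the lane's floor with its middle within 5 mm of the home point along the lane and 10 mm across it, at rest (value of joint gate above 1.75 rad and velocity of joint gate between -0.05 and 0.05 rad/s and x of cube_center in the frame of stop_home between -0.005 and 0.005 m and y of cube_center in the frame of stop_home between -0.01 and 0.01 m and height (world z) of cube_center below 0.042 m and angle between cube_center's own z axis and vertical below 0.1 rad and linear speed of cube below 0.02 m/s); the robot touches nothing.
It fails at once if the cube is lifted off the lane's floor (by more than 10 mm) (height (world z) of cube_center above 0.047 m).
It fails at once if the cube is tipped (by more than 0.3 rad) (angle between cube_center's own z axis and vertical above 0.3 rad).
It fails at once if the cube is pinched or rammed (over 40 N) (contact force between the fingers and cube above 40 N).
It fails at once if the gate is pinched or forced (over 40 N) (contact force between the fingers and gate above 40 N).
It fails at once if the moisture tin, the core slice or the knob weight is moved by more than 20 mm (distance of any of tin, slice, knob_weight from where it was at the start of the episode above 0.02 m).
It also fails if it takes over 56 s, if anything falls off the work surface, if the arm or the gripper's body presses on something with over 40 N, if the wrist force passes 120 N, or if a joint passes its speed limit or range.

## Working session

There is one attempt and no reset: what is moved stays moved. The work goes in short steps, Python scripts to look and compute and a shell command to move; the robot and the scene stay as the last step left them, time stands still between calls to the robot, and variables do not carry over. Pictures are saved under pics/ and viewed, and the job is handed in when it is done.

```bash
ls; mkdir -p pics
python3 - <<'E'
from plant import r
import cv2
print(r.state(), r.grasp_offset)
for n in("scene","side","wrist"):
    p,d=r.grab_frame(n); cv2.imwrite(f"pics/{n}0.png",p[:,:,::-1])
    for t in ["jig","gate","cube_center","bar_left","bar_right","tin","slice","knob_weight"]:
        try: print(n,t,[(x["xy"],round(x["score"],2)) for x in r.recognise(t,n)][:4])
        except Exception as e: print(n,t,e)
E
```

```text
pics
{'t': 0.0, 'joints': array([6.38493870e+01, 1.48512702e+01, 1.18673153e+00, 7.64153266e+01,
       1.90892865e-05, 8.12563280e+01]), 'dq': array([-0.06894732, -0.04846674, -0.04086295, -0.0139501 ,  0.03344918,
       -0.00219715]), 'tau': array([ 4.63238102e-03, -5.55644059e+01,  3.44529784e+01,  1.33400408e-02,
        4.41735267e-05,  9.27718446e-06]), 'tcp_pos': array([164.45368693, 524.62699037, 303.24048615]), 'tcp_rot': array([-1.79921066e+02, -1.21595299e-02,  1.62593051e+02]), 'ft_force': array([-0.22435114,  0.31367361,  0.20914854]), 'ft_torque': array([-0.02389847,  0.02077753, -0.01116904]), 'grip_width': 85.38017280875223} 53.900000000000006
scene jig [([344.3, 236.8], 0.93)]
scene gate [([346.1, 209.1], 0.94)]
scene cube_center [([305.3, 253.9], 0.85), ([250.2, 169.9], 0.79), ([347.3, 207.7], 0.15)]
scene bar_left [([345.4, 208.5], 0.67)]
scene bar_right [([340.0, 207.9], 0.86)]
scene tin [([281.6, 189.8], 0.67)]
scene slice [([390.3, 302.7], 0.9)]
scene knob_weight [([378.7, 333.1], 0.49)]
side jig [([322.3, 243.4], 0.91)]
side gate [([333.8, 228.6], 0.88)]
side cube_center [([270.8, 236.6], 0.8), ([281.8, 181.7], 0.69)]
side bar_left [([335.7, 230.7], 0.97)]
side bar_right [([333.6, 232.3], 0.79), ([325.7, 311.2], 0.64)]
side tin [([302.7, 201.9], 0.62)]
side slice [([326.6, 313.5], 0.63)]
side knob_weight [([290.3, 330.7], 0.75)]
wrist jig []
wrist gate []
wrist cube_center []
wrist bar_left []
wrist bar_right []
wrist tin []
wrist slice []
wrist knob_weight []
```

View pics/scene0.png

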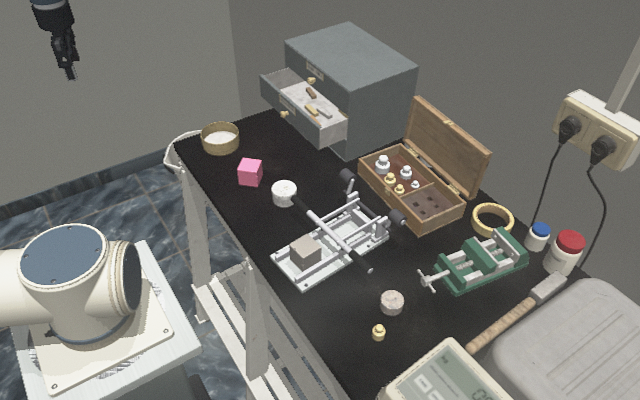

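View pics/side0.png

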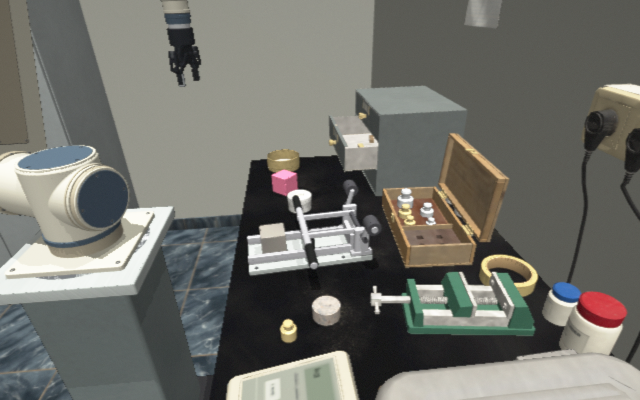

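```bash
python3 - <<'E'
from plant import r
import numpy as np,cv2,pickle
D={}
for n in("scene","side"):
    p,d=r.grab_frame(n); m=r.camera_model(n)
    D[n]=(p,d,m)
    for t in ("cube_center","gate","jig"):
        D[n+t]=r.outline_of(t,n)
    R=cv2.Rodrigues(np.array(m["rvec"],float))[0]
    print(n,"cam at",-R.T@np.array(m["tvec"]).ravel(),m["mtx"][0])
    s=cv2.resize(p[130:350,190:460],(800,652),interpolation=cv2.INTER_CUBIC)[:600]
    cv2.imwrite(f"pics/{n}_crop.png",s[:,:,::-1])
pickle.dump(D,open("d0.pkl","wb")); print(r.state()["t"])
E
cat > h.py <<'E'
import numpy as np,cv2
def cam(m):
    R=cv2.Rodrigues(np.array(m["rvec"],float))[0]; return R,np.array(m["tvec"],float).ravel(),np.array(m["mtx"],float)
def cloud(d,m,mask=None):
    R,t,K=cam(m)
    v,u=np.nonzero((d>0)&(mask if mask is not None else True))
    z=d[v,u]; P=np.linalg.inv(K)@np.stack([u,v,np.ones_like(u)])*z
    return (R.T@(P-t[:,None])).T, np.stack([u,v],1)
def proj(X,m):
    return cv2.projectPoints(np.array(X,float).reshape(-1,3),np.array(m["rvec"],float),np.array(m["tvec"],float),np.array(m["mtx"],float),None)[0][:,0]
def hitz(uv,z,m):
    R,t,K=cam(m); ray=R.T@np.linalg.inv(K)@np.array([uv[0],uv[1],1.]); C=-R.T@t
    return C+ray*(z-C[2])/ray[2]
E
```

```text
scene cam at [  58.70359396 -689.1894596   877.34986227] [504.3890334    0.         322.15506695]
side cam at [ 465.81021672 -765.2053084   476.16650977] [381.48880819   0.         318.76694059]
1.75
```

Scene view: grey cube at about (305,252) in the jig lane, in front of the bar. A pink look-alike sits at (250,172), to be left alone. Side view: grey cube at (271,237), pink one at (285,182). The grey one in the lane is the cube I want.

View pics/scene_crop.png

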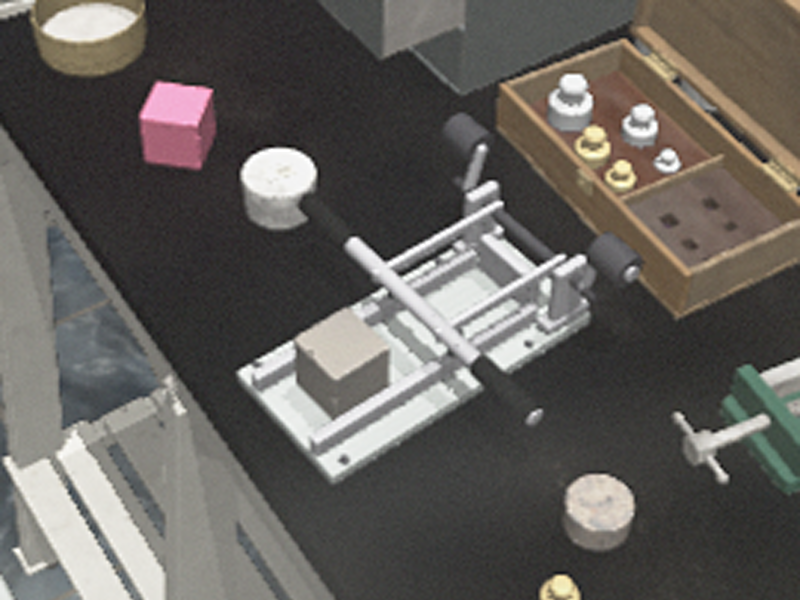

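View pics/side_crop.png

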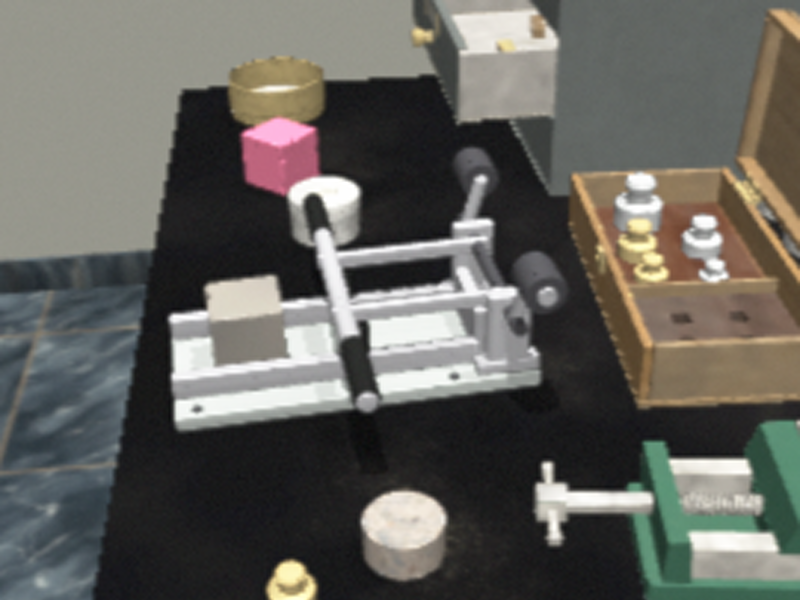

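Run:
```python
import pickle
from h import *
D=pickle.load(open("d0.pkl","rb"))
for n in("scene","side"):
    p,d,m=D[n]
    P,uv=cloud(d,m); s=(abs(P[:,0]-600)<400)&(abs(P[:,1])<500)
    b=P[s&(abs(P[:,2])<8)]; print(n,"bench z med",np.median(b[:,2]),len(b))
    for t in ("jig","gate","cube_center"):
        for o in D[n+t][:2]:
            P,uv=cloud(d,m,o["mask"])
            print(t,o["score"],o["mask"].sum(),np.percentile(P,[3,50,97],axis=0).round(0).tolist())
            if t=="cube_center":
                T=P[abs(P[:,2]-62)<5]; print(" top",len(T),T.mean(0).round(1) if len(T) else 0,cv2.minAreaRect(T[:,:2].astype(np.float32)) if len(T) else 0)
```

```text
scene bench z med -0.5556908994154038 39227
jig 0.65 5637 [[373.0, -191.0, 3.0], [504.0, -115.0, 27.0], [613.0, 1.0, 109.0]]
gate 0.94 1958 [[471.0, -217.0, 3.0], [527.0, -98.0, 67.0], [619.0, 22.0, 112.0]]
cube_center 0.74 537 [[456.0, 68.0, 3.0], [478.0, 88.0, 37.0], [509.0, 121.0, 41.0]]
 top 0 0 0
cube_center 0.64 606 [[417.0, 174.0, 3.0], [443.0, 196.0, 43.0], [477.0, 228.0, 52.0]]
 top 0 0 0
side bench z med 0.9635447932311565 35094
jig 0.97 5627 [[376.0, -192.0, 2.0], [517.0, -129.0, 29.0], [612.0, 10.0, 109.0]]
jig 0.73 751 [[393.0, -127.0, 13.0], [420.0, -121.0, 57.0], [445.0, -69.0, 64.0]]
gate 0.66 1857 [[473.0, -223.0, 30.0], [549.0, -123.0, 69.0], [619.0, 22.0, 113.0]]
cube_center 0.74 716 [[397.0, -126.0, 27.0], [420.0, -121.0, 59.0], [445.0, -76.0, 64.0]]
 top 376 [ 419.3 -103.1   62.4] ((419.2127685546875, -99.23558807373047), (49.59993362426758, 54.126739501953125), 6.104245662689209)
```

Run:
```python
import pickle
from h import *
D=pickle.load(open("d0.pkl","rb"))
for n in("scene","side"):
    p,d,m=D[n]
    P,uv=cloud(d,m)
    s=(P[:,0]>330)&(P[:,0]<660)&(P[:,1]>-230)&(P[:,1]<40)
    P=P[s]
    for lo,hi in((8.5,15.5),(27,33)):
        Q=P[(P[:,2]>lo)&(P[:,2]<hi)][:,:2].astype(np.float32)
        # main cluster: filter sparse
        from scipy.spatial import cKDTree
        k=cKDTree(Q); c=np.array([len(x) for x in k.query_ball_point(Q,6)]); Q=Q[c>=5]
        print(n,lo,hi,len(Q),cv2.minAreaRect(Q))
    # cube top and jaw
    Q=P[(P[:,2]>58)&(P[:,2]<66)&(P[:,0]<455)][:,:2].astype(np.float32); print(" cube top",cv2.minAreaRect(Q),Q.mean(0),np.percentile(Q,[2,98],axis=0))
    # bar points
    B=P[(P[:,2]>58)&(P[:,2]<76)&(P[:,0]>455)&(P[:,0]<530)]
    print(" bar",len(B),np.percentile(B,[1,50,99],axis=0).round(0).tolist())
    v=cv2.fitLine(B[:,:2].astype(np.float32),cv2.DIST_HUBER,0,.01,.01).ravel(); print(v,np.degrees(np.arctan2(v[1],v[0])))
# projection overlay hypotheses
```

```text
scene 8.5 15.5 1865 ((492.29229736328125, -96.5522689819336), (250.1847381591797, 122.18180084228516), 4.4775848388671875)
scene 27 33 610 ((487.5245361328125, -97.43647766113281), (239.32730102539062, 105.41028594970703), 4.348217010498047)
 cube top ((421.6922302246094, -101.28657531738281), (51.86616516113281, 52.141109466552734), 6.250056743621826) [ 420.99945 -101.91224] [[ 396.61568726 -126.3530719 ]
 [ 445.45219604  -77.02389893]]
 bar 906 [[468.0, -228.0, 59.0], [486.0, -110.0, 67.0], [527.0, 31.0, 72.0]]
[ 8.22178423e-02 -9.96614397e-01  4.84647552e+02 -1.05088486e+02] -85.283936
side 8.5 15.5 1485 ((491.7981872558594, -107.30915832519531), (249.5872802734375, 96.60325622558594), 4.47135591506958)
side 27 33 725 ((486.090576171875, -100.59266662597656), (238.72938537597656, 104.30071258544922), 6.808382987976074)
 cube top ((419.2831726074219, -99.27257537841797), (49.408287048339844, 54.12764358520508), 6.280811786651611) [ 419.35248  -102.336464] [[ 395.69856812 -124.97096527]
 [ 442.99519165  -75.09005753]]
 bar 794 [[467.0, -228.0, 59.0], [489.0, -127.0, 69.0], [528.0, 34.0, 73.0]]
[ 7.7070102e-02 -9.9702567e-01  4.8766403e+02 -1.2238555e+02] -85.57982
```

```bash
cat >> h.py <<'E'
O=np.array([517.1,-94.7,0]); YAW=np.radians(4.47)
RJ=np.array([[np.cos(YAW),-np.sin(YAW),0],[np.sin(YAW),np.cos(YAW),0],[0,0,1]])
def toj(P): return (np.asarray(P)-O)@RJ
def tow(P): return np.asarray(P)@RJ.T+O
E
python3 - <<'E'
import pickle
from h import *
D=pickle.load(open("d0.pkl","rb"))
for n in("scene","side"):
    p,d,m=D[n]
    P,uv=cloud(d,m); J=toj(P)
    s=(J[:,0]>50)&(J[:,0]<170)&(abs(J[:,1])<110)&(J[:,2]>76)&(J[:,2]<150)
    for sg in(1,-1):
        Q=J[s&(J[:,1]*sg>0)]; print(n,sg,len(Q),np.percentile(Q,[1,10,50,90,99],axis=0).round(0).tolist())
    # bystanders
    for nm,z,c in(("tin",39,(-50,130)),("slice",24,(-60,-190)),("knob",32,(-110,-200))):
        q=J[(abs(J[:,0]-c[0])<60)&(abs(J[:,1]-c[1])<50)&(J[:,2]>12)&(J[:,2]<z+5)]
        print(nm,len(q),np.percentile(q,[2,50,98],axis=0).round(0).tolist() if len(q) else 0)
    w=p.copy()
    ed=[[-150,60,12],[100,60,12],[100,-60,12],[-150,-60,12]]
    for a in (ed,[[60,31,48],[60,-31,48]],[[-32,135,62],[-32,-135,62]],[[78,50,74],[78,50,0]],[[78,-50,74],[78,-50,0]]):
        cv2.polylines(w,[proj(tow(a),m).round().astype(int)],len(a)>2,(255,0,0),1)
    x0,y0=(240,150) if n=="scene" else (230,165)
    cv2.imwrite(f"pics/{n}_ov.png",cv2.resize(w[y0:y0+150,x0:x0+190],(760,600),interpolation=cv2.INTER_NEAREST)[:,:,::-1])
E
```

```text
scene 1 225 [[73.0, 63.0, 76.0], [75.0, 65.0, 88.0], [82.0, 74.0, 105.0], [94.0, 94.0, 112.0], [101.0, 99.0, 114.0]]
scene -1 251 [[74.0, -99.0, 77.0], [76.0, -96.0, 91.0], [83.0, -83.0, 106.0], [94.0, -67.0, 112.0], [102.0, -63.0, 114.0]]
tin 174 [[-42.0, 163.0, 13.0], [-25.0, 172.0, 35.0], [5.0, 180.0, 41.0]]
slice 514 [[-98.0, -238.0, 13.0], [-27.0, -200.0, 22.0], [-2.0, -172.0, 27.0]]
knob 139 [[-100.0, -239.0, 13.0], [-91.0, -230.0, 20.0], [-78.0, -217.0, 34.0]]
side 1 213 [[71.0, 64.0, 77.0], [74.0, 67.0, 86.0], [82.0, 72.0, 104.0], [93.0, 92.0, 113.0], [99.0, 100.0, 115.0]]
side -1 303 [[73.0, -97.0, 78.0], [75.0, -94.0, 91.0], [84.0, -91.0, 106.0], [96.0, -66.0, 113.0], [100.0, -62.0, 114.0]]
tin 123 [[-43.0, 166.0, 13.0], [-12.0, 173.0, 29.0], [4.0, 180.0, 41.0]]
slice 736 [[-100.0, -237.0, 13.0], [-29.0, -203.0, 24.0], [-2.0, -171.0, 26.0]]
knob 228 [[-101.0, -237.0, 13.0], [-90.0, -230.0, 21.0], [-79.0, -219.0, 34.0]]
```

View pics/scene_ov.png

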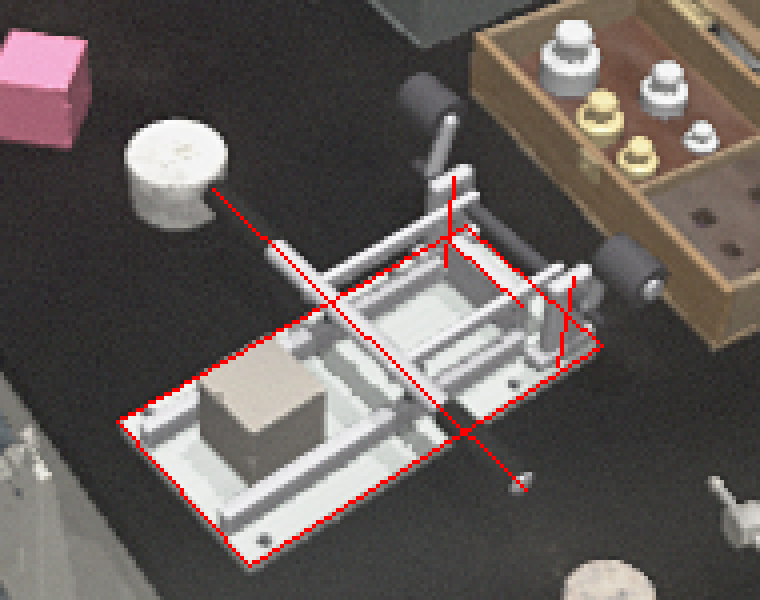

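View pics/side_ov.png

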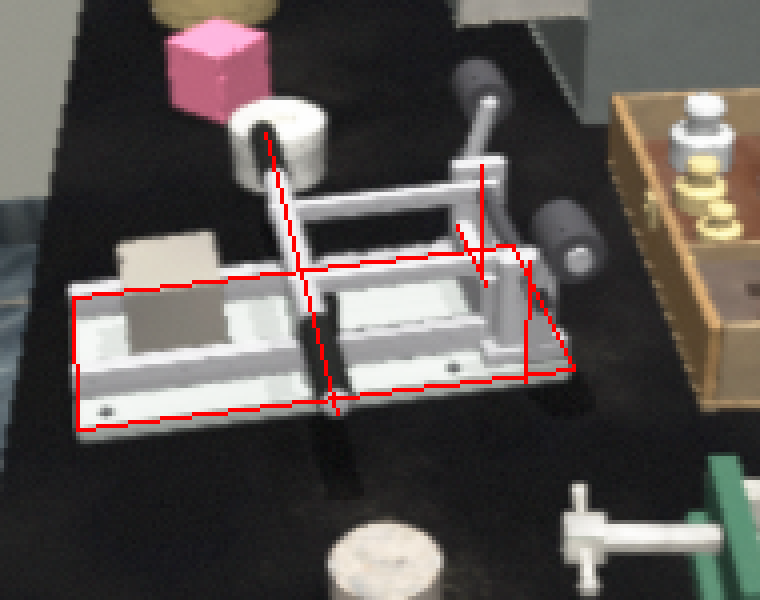

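Run:
```python
import pickle
from h import *
D=pickle.load(open("d0.pkl","rb"))
J=np.concatenate([toj(cloud(D[n][1],D[n][2])[0]) for n in("scene","side")])
xs=range(20,300,20); print("      ",*["%4d"%x for x in xs])
for y in range(160,-200,-20):
    row=[]
    for x in xs:
        q=J[(abs(J[:,0]-x)<10)&(abs(J[:,1]-y)<10),2]; row.append("%4d"%np.percentile(q,95) if len(q) else "   .")
    print("%5d "%y,*row)
from plant import r
from scipy.spatial.transform import Rotation as Ro
s=r.state(); print(s["tcp_pos"],s["tcp_rot"],toj(s["tcp_pos"]),s["t"])
```

```text
20   40   60   80  100  120  140  160  180  200  220  240  260  280
  160     2    2    2    2    1    2    2    2   46   50   50   50   51   51
  140     2    2    2    1    2    2    2    2   49   50   42   49   50   49
  120     2    3    2    2    1    2    2    2   50   49   63   64   40   23
  100     2    2    2  113  112    2    3    2   50   29   57   61   23   22
   80     2    1    1  113  112    2    2    2   49   47   51   23   45   35
   60    13   15   74  106  109    2    2    2   50   48   49   23   49   49
   40    68   68   69   72   68    1    2   39   50   38   41   23   31   22
   20    14   14   49   67   14    2    2   40   50   40   40   23   34   22
    0    14   14   48   67   13    2    2   49   50   31   31   31   31   31
  -20    31   36   48   68   13    1    2   50   50   23   22   22   22   22
  -40    68   68   71   74   58    2    2   50   49   22   22   23   22   22
  -60    12   13   60  109  110    2    2   50   45   22   23   22   22   47
  -80     2    1    2  113  112    2    2   50   50   22   22   23   22   50
 -100     2    2    2  110  110    2    2   47   49   49   49   49   49   50
 -120     2    2    2    2    2    1    2    2    1    2    2    2   18   45
 -140     2    2    1    1    2    2    2    2    2    2    2    1    2   25
 -160     2    2    2    1    1    2    2    2    2    2    1    2    2   25
 -180     2    2   37    2    1   45   46   37   50    2    2    .    2   25
[164.53351542 524.82338289 303.8803708 ] [1.79999134e+02 4.50558517e-04 1.62593613e+02] [-303.21021937  645.11697455  303.8803708 ] 1.75
```

Run:
```python
import pickle
from h import *
from scipy.optimize import least_squares
D=pickle.load(open("d0.pkl","rb"))
for n in("scene","side"):
    J=toj(cloud(D[n][1],D[n][2])[0])
    for sg in(1,-1):
        y=J[:,1]*sg
        Q=J[(y>70)&(y<95)&(J[:,0]>50)&(J[:,0]<130)&(J[:,2]>83)&(J[:,2]<125)]
        f=least_squares(lambda a:np.hypot(Q[:,0]-a[0],Q[:,2]-a[1])-a[2],[87,100,15],loss="soft_l1")
        Y=J[(y>50)&(y<115)&(J[:,2]>95)&(J[:,2]<125)&(J[:,0]>60)&(J[:,0]<120)]
        print(n,sg,len(Q),f.x,np.abs(f.fun).mean(),np.percentile(Y[:,1],[2,98]))
```

```text
scene 1 119 [88.07870958 98.35603349 13.86428399] 1.2880124089880078 [64.20654289 98.10808931]
scene -1 162 [89.13617082 98.89002214 13.2879254 ] 1.3843348740536068 [-98.50087813 -64.98257347]
side 1 131 [ 85.0154647  101.34463143  12.19548354] 1.896173204441032 [65.71816794 99.15067314]
side -1 231 [ 86.5183695  101.29934106  12.00428064] 1.8648281502042163 [-96.72237554 -62.6450596 ]
```

```bash
python3 -m inch '[{"jaw":1,"slide":[0,0,0],"twist":-7.3},{"jaw":1,"slide":[0,0,0],"twist":-7.3},{"jaw":1,"slide":[0,0,0],"twist":-7.3},{"jaw":1,"slide":[-0.021,-0.035,0.002],"twist":0},{"jaw":1,"slide":[-0.021,-0.035,0.002],"twist":0},{"jaw":1,"slide":[-0.021,-0.035,0.002],"twist":0},{"jaw":1,"slide":[-0.021,-0.035,0.002],"twist":0},{"jaw":1,"slide":[-0.021,-0.035,0.002],"twist":0},{"jaw":1,"slide":[-0.021,-0.035,0.002],"twist":0},{"jaw":1,"slide":[-0.021,-0.035,0.002],"twist":0},{"jaw":1,"slide":[-0.021,-0.035,0.002],"twist":0},{"jaw":1,"slide":[-0.021,-0.035,0.002],"twist":0},{"jaw":1,"slide":[-0.021,-0.035,0.002],"twist":0},{"jaw":1,"slide":[-0.021,-0.035,0.002],"twist":0},{"jaw":1,"slide":[-0.021,-0.035,0.002],"twist":0},{"jaw":1,"slide":[-0.021,-0.035,0.002],"twist":0},{"jaw":1,"slide":[-0.021,-0.035,0.002],"twist":0},{"jaw":1,"slide":[-0.021,-0.035,0.002],"twist":0}]'
cat > st.py <<'E'
from plant import r
from h import *
s=r.state(); p=toj(s["tcp_pos"])
print("t",round(s["t"],2),"tcp jig",p.round(1),"tip z",round(p[2]-73,1),"rpy-yawrel",s["tcp_rot"].round(1),"F",s["ft_force"].round(1),"w",round(s["grip_width"],1),"q",s["joints"].round(0))
E
python3 st.py
```

```text
t: 3.55
tcp_pos: [520.5, 24.5, 273.9]
tcp_rot: [180.0, 0.0, -175.5]
ft_force: [0.3, 0.1, -0.1]
grip_width: -0.1
t 3.55 tcp jig [ 12.6 118.5 273.9] tip z 200.9 rpy-yawrel [ 180.     0.  -175.5] F [ 0.3  0.1 -0.1] w -0.1 q [ -7.  13.  -6.  71.   0. -11.]
```

```bash
python3 -m inch '[{"jaw":1,"slide":[-0.010,-0.012,0.02],"twist":0},{"jaw":1,"slide":[-0.010,-0.012,0.038],"twist":0},{"jaw":1,"slide":[-0.010,-0.011,0.038],"twist":0},{"jaw":1,"slide":[0,0,0],"twist":0}]'
python3 st.py
cat > look.py <<'E'
import sys,pickle
from plant import r
from h import *
n,tag,x0,y0,w,h,sc=sys.argv[1],sys.argv[2],*map(int,sys.argv[3:8])
p,d=r.grab_frame(n); m=r.camera_model(n); pickle.dump((p,d,m),open(f"{tag}.pkl","wb"))
cv2.imwrite(f"pics/{tag}.png",cv2.resize(p[y0:y0+h,x0:x0+w],None,fx=sc,fy=sc,interpolation=cv2.INTER_CUBIC)[:,:,::-1])
E
python3 look.py side s1 220 100 200 150 4
python3 - <<'E'
import pickle
from h import *
from plant import r
p,d,m=pickle.load(open("s1.pkl","rb"))
T=toj(r.state()["tcp_pos"])
J=toj(cloud(d,m)[0])
q=J[(abs(J[:,0]-T[0])<30)&(abs(J[:,1]-T[1])<40)&(J[:,2]>80)&(J[:,2]<T[2]+5)]
print(len(q))
for z in range(85,180,6):
    a=q[(abs(q[:,2]-z)<3)]
    if len(a): print(z,len(a),np.percentile(a[:,:2],[5,95],axis=0).round(0).tolist())
print(np.sort(q[:,2])[:5])
E
```

```text
t: 3.95
tcp_pos: [551.3, -7.4, 173.3]
tcp_rot: [179.9, -0.4, -175.6]
ft_force: [-1.1, -0.0, 0.5]
grip_width: 0.1
t 3.95 tcp jig [ 40.9  84.4 173.3] tip z 100.3 rpy-yawrel [ 179.9   -0.4 -175.6] F [-1.1 -0.   0.5] w 0.1 q [ -9.  19. -12.  59.  -0. -14.]
301
103 18 [[30.0, 78.0], [52.0, 82.0]]
109 16 [[28.0, 73.0], [48.0, 90.0]]
115 29 [[28.0, 71.0], [48.0, 89.0]]
121 28 [[28.0, 72.0], [48.0, 87.0]]
127 22 [[28.0, 71.0], [48.0, 88.0]]
133 31 [[29.0, 71.0], [49.0, 91.0]]
139 17 [[28.0, 71.0], [43.0, 90.0]]
145 8 [[26.0, 64.0], [28.0, 105.0]]
151 36 [[27.0, 52.0], [50.0, 108.0]]
157 36 [[27.0, 47.0], [48.0, 99.0]]
163 11 [[26.0, 47.0], [30.0, 71.0]]
169 22 [[23.0, 48.0], [32.0, 82.0]]
175 18 [[23.0, 47.0], [31.0, 93.0]]
[100.63836517 101.27709598 101.77987111 102.56626279 102.87269302]
```

View pics/s1.png

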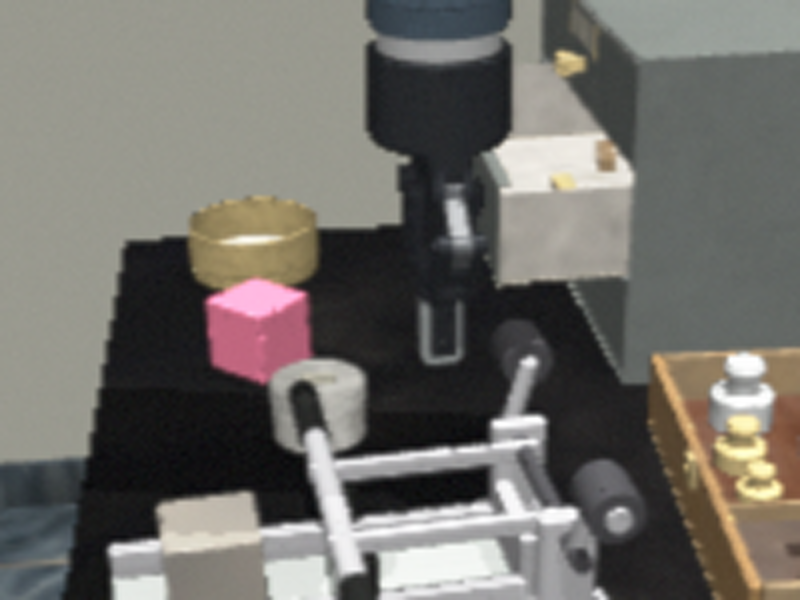

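```bash
python3 -m inch '[{"jaw":1,"slide":[-0.008,0,0],"twist":0},{"jaw":1,"slide":[-0.008,0,0],"twist":0},{"jaw":1,"slide":[0,0,0],"twist":0}]'
python3 st.py
```

```text
t: 4.3
tcp_pos: [569.9, -4.8, 179.6]
tcp_rot: [-180.0, 0.2, -175.5]
ft_force: [0.3, 0.4, 0.1]
grip_width: 0.1
t 4.3 tcp jig [ 59.6  85.5 179.6] tip z 106.6 rpy-yawrel [-180.     0.2 -175.5] F [0.3 0.4 0.1] w 0.1 q [ -9.  20. -10.  60.   0. -13.]
```

```bash
python3 -m inch '[{"jaw":1,"slide":[0,0,0.005],"twist":0},{"jaw":1,"slide":[-0.003,0,0],"twist":0},{"jaw":1,"slide":[-0.003,0,0],"twist":0},{"jaw":1,"slide":[-0.003,0,0],"twist":0},{"jaw":1,"slide":[-0.003,0,0],"twist":0}]'
python3 st.py
```

```text
t: 4.8
tcp_pos: [579.1, -4.1, 172.8]
tcp_rot: [180.0, -0.2, -175.5]
ft_force: [-7.2, -0.4, 2.4]
grip_width: 0.1
t 4.8 tcp jig [ 68.9  85.5 172.8] tip z 99.8 rpy-yawrel [ 180.    -0.2 -175.5] F [-7.2 -0.4  2.4] w 0.1 q [ -9.  22.  -9.  60.  -0. -13.]
```

```bash
python3 -m inch '[{"jaw":1,"slide":[-0.003,0,0],"twist":0},{"jaw":1,"slide":[-0.003,0,0],"twist":0},{"jaw":1,"slide":[-0.003,0,0.001],"twist":0},{"jaw":1,"slide":[-0.003,0,0.001],"twist":0},{"jaw":1,"slide":[-0.002,0,0.001],"twist":0}]'
python3 st.py; python3 look.py side s2 220 100 200 150 4
```

```text
t: 5.3
tcp_pos: [593.4, -2.9, 169.6]
tcp_rot: [180.0, -0.1, -175.5]
ft_force: [-4.6, 0.6, 2.1]
grip_width: -0.0
t 5.3 tcp jig [ 83.3  85.6 169.6] tip z 96.6 rpy-yawrel [ 1.800e+02 -1.000e-01 -1.755e+02] F [-4.6  0.6  2.1] w -0.0 q [ -8.  23.  -7.  60.   0. -13.]
```

View pics/s2.png

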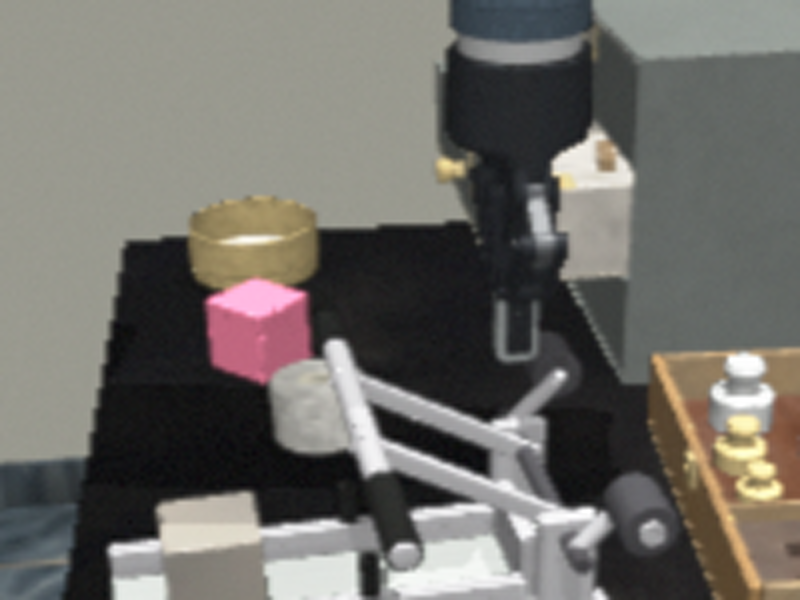

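The bar has swung up about 0.5 rad (bar centre about (365,415) in the crop), and the shut fingers are on the left counterweight disc at about (550,365). I'll continue along the arc.

```bash
python3 -m inch '[{"jaw":1,"slide":[-0.002,0,0.0013],"twist":0},{"jaw":1,"slide":[-0.002,0,0.0013],"twist":0},{"jaw":1,"slide":[-0.002,0,0.0013],"twist":0},{"jaw":1,"slide":[-0.002,0,0.0013],"twist":0},{"jaw":1,"slide":[-0.002,0,0.0018],"twist":0},{"jaw":1,"slide":[-0.002,0,0.0018],"twist":0},{"jaw":1,"slide":[-0.002,0,0.002],"twist":0},{"jaw":1,"slide":[-0.002,0,0.002],"twist":0}]'
python3 st.py; python3 look.py side s3 220 100 200 150 4
```

```text
t: 6.15
tcp_pos: [610.6, -2.1, 157.0]
tcp_rot: [-180.0, 0.0, -175.5]
ft_force: [-1.7, 0.9, 2.0]
grip_width: -0.0
t 6.15 tcp jig [100.4  85.  157. ] tip z 84.0 rpy-yawrel [-180.     0.  -175.5] F [-1.7  0.9  2. ] w -0.0 q [ -8.  25.  -6.  59.  -0. -13.]
```

View pics/s3.png

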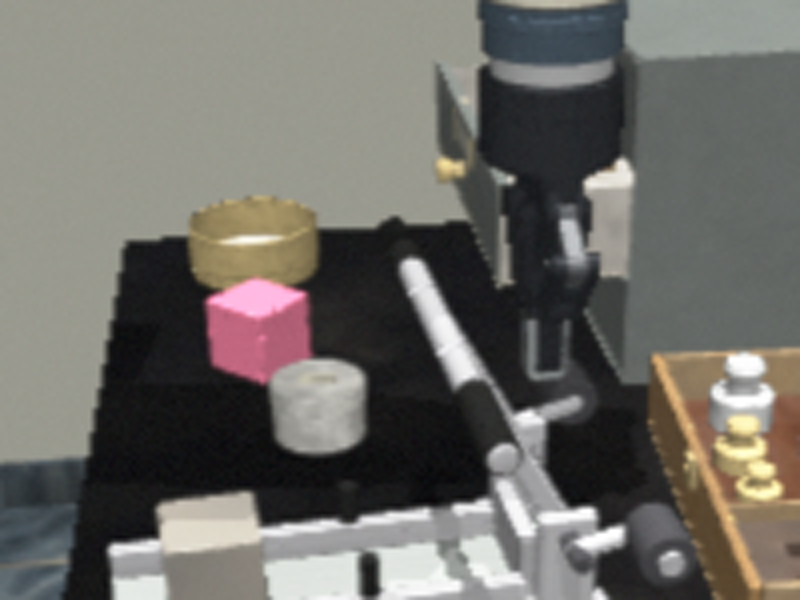

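```bash
cat > gate.py <<'E'
import pickle,sys
from h import *
p,d,m=pickle.load(open(sys.argv[1],"rb")); J=toj(cloud(d,m)[0])
# arms at y=+-36 : points between, radius 30..100 from hinge above lane
for y0 in(36,-36,None):
    q=J[(abs(J[:,1]-y0)<9)] if y0 else J[(J[:,1]<-40)&(J[:,1]>-140)|(abs(J[:,1])<30)]
    X=78-q[:,0];Z=q[:,2]-62; R=np.hypot(X,Z)
    if y0: s=(R>35)&(R<95)&(Z>15)
    else: s=(R>100)&(R<122)&(Z>15)
    if s.sum(): print(y0,s.sum(),"angle",np.percentile(np.arctan2(Z[s],X[s]),[10,50,90]).round(2))
E
python3 gate.py s2.pkl; python3 gate.py s3.pkl
```

```text
36 145 angle [0.46 0.53 0.61]
-36 166 angle [0.46 0.53 0.61]
None 407 angle [0.5  0.56 0.6 ]
36 52 angle [1.12 1.17 1.86]
-36 32 angle [0.99 1.13 1.19]
None 474 angle [1.02 1.09 1.73]
```

The bar stands at about 1.08 rad, right at balance. A little further, then I'll check.

```bash
python3 -m inch '[{"jaw":1,"slide":[-0.001,0,0.002],"twist":0},{"jaw":1,"slide":[-0.001,0,0.002],"twist":0},{"jaw":1,"slide":[-0.001,0,0.003],"twist":0}]'
python3 st.py; python3 look.py side s4 220 100 200 150 4; python3 gate.py s4.pkl
```

```text
t: 6.5
tcp_pos: [613.9, -1.9, 150.4]
tcp_rot: [-180.0, 0.1, -175.5]
ft_force: [0.3, -0.3, 3.7]
grip_width: 0.0
t 6.5 tcp jig [103.7  85.  150.4] tip z 77.4 rpy-yawrel [-1.800e+02  1.000e-01 -1.755e+02] F [ 0.3 -0.3  3.7] w 0.0 q [ -8.  25.  -6.  59.  -0. -12.]
36 96 angle [1.15 1.21 1.91]
-36 52 angle [1.14 1.19 1.3 ]
None 463 angle [1.2  1.26 1.77]
```

View pics/s4.png

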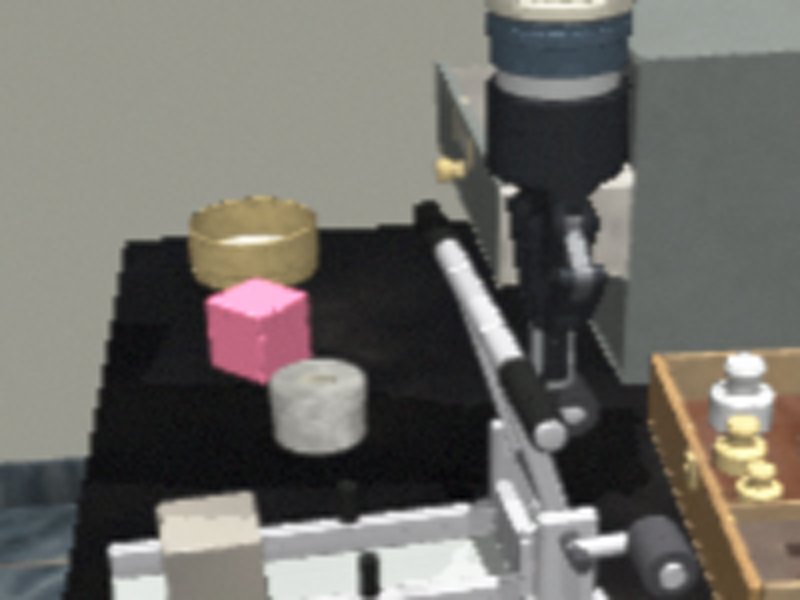

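```bash
python3 -m inch '[{"jaw":1,"slide":[-0.004,0,-0.03],"twist":0},{"jaw":1,"slide":[-0.004,0,-0.045],"twist":0},{"jaw":1,"slide":[0,0,-0.048],"twist":0},{"jaw":1,"slide":[0,0,-0.048],"twist":0}]'
python3 st.py; python3 look.py side s5 220 100 200 150 4; python3 gate.py s5.pkl
```

```text
t: 6.95
tcp_pos: [620.8, -1.0, 322.5]
tcp_rot: [180.0, -0.0, -175.5]
ft_force: [1.7, 0.6, 0.2]
grip_width: 0.1
t 6.95 tcp jig [110.7  85.3 322.5] tip z 249.5 rpy-yawrel [ 180.    -0.  -175.5] F [1.7 0.6 0.2] w 0.1 q [ -8.  22.  14.  82.  -0. -12.]
36 151 angle [1.45 1.53 1.61]
-36 158 angle [1.46 1.52 1.61]
None 405 angle [1.49 1.53 1.59]
```

View pics/s5.png

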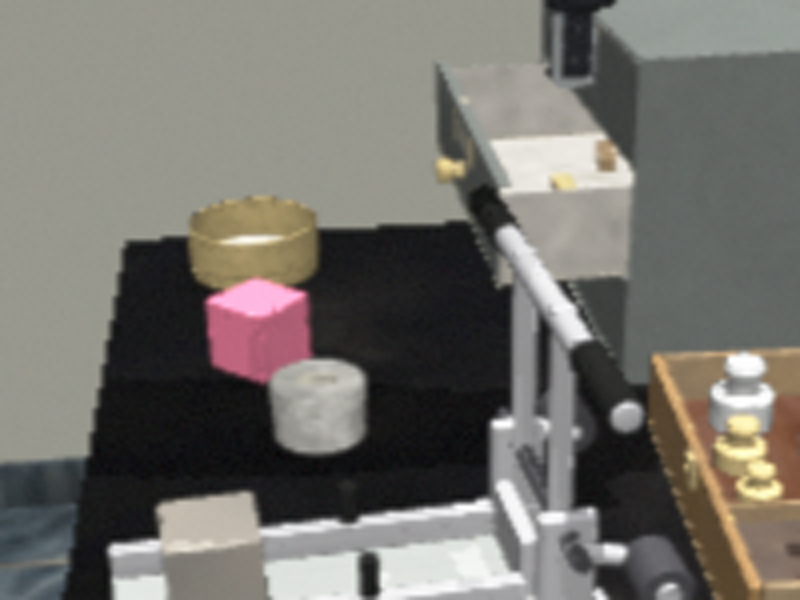

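```bash
python3 -m inch '[{"jaw":1,"slide":[0.035,-0.012,0],"twist":0},{"jaw":1,"slide":[0.038,-0.012,0],"twist":0},{"jaw":1,"slide":[0.038,-0.012,0],"twist":0},{"jaw":1,"slide":[0.038,-0.012,0.01],"twist":0},{"jaw":1,"slide":[0.038,-0.012,0.01],"twist":0},{"jaw":1,"slide":[0.038,-0.012,0.01],"twist":0},{"jaw":1,"slide":[0.038,-0.012,0.01],"twist":0},{"jaw":1,"slide":[0,0,0],"twist":0},{"jaw":1,"slide":[0,0,0],"twist":0}]'
python3 st.py; python3 look.py side s6 200 100 200 150 4; python3 gate.py s6.pkl
python3 - <<'E'
import pickle
from h import *
p,d,m=pickle.load(open("s6.pkl","rb")); J=toj(cloud(d,m)[0])
Q=J[(J[:,2]>58)&(J[:,2]<66)&(J[:,0]<-50)&(J[:,0]>-150)&(abs(J[:,1])<50)]
print(cv2.minAreaRect(Q[:,:2].astype(np.float32)),Q.mean(0))
E
```

```text
t: 7.9
tcp_pos: [365.1, -105.7, 281.3]
tcp_rot: [-180.0, 0.0, -175.6]
ft_force: [0.4, -0.6, 0.6]
grip_width: 0.0
t 7.9 tcp jig [-152.4    0.9  281.3] tip z 208.3 rpy-yawrel [-180.     0.  -175.6] F [ 0.4 -0.6  0.6] w 0.0 q [-29.  -1. -21.  70.   0. -33.]
36 153 angle [1.82 1.9  1.98]
-36 175 angle [1.82 1.91 1.99]
None 417 angle [1.87 1.89 1.95]
((-97.8835220336914, 3.2252140045166016), (49.38656997680664, 52.147579193115234), 1.829959511756897) [-97.98328046  -0.31359257  62.47093488]
```

View pics/s6.png

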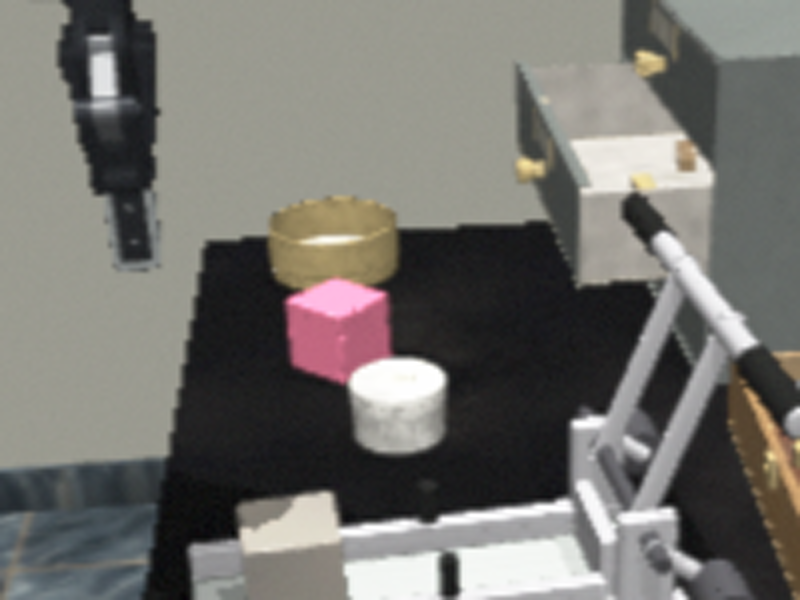

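The gate rests at about 1.9 rad by its back stop. The cube is untouched (x about −98). I'll descend behind it.

```bash
python3 -m inch '[{"jaw":1,"slide":[0,0,0.035],"twist":0},{"jaw":1,"slide":[0,0,0.043],"twist":0},{"jaw":1,"slide":[0,0,0.043],"twist":0},{"jaw":1,"slide":[0,0,0.035],"twist":0},{"jaw":1,"slide":[0,0,0.020],"twist":0},{"jaw":1,"slide":[0,0,0],"twist":0},{"jaw":1,"slide":[0,0,0],"twist":0}]'
python3 st.py
```

```text
t: 8.65
tcp_pos: [366.4, -105.3, 105.4]
tcp_rot: [180.0, -0.0, -175.4]
ft_force: [-1.0, -0.3, 0.1]
grip_width: 0.4
t 8.65 tcp jig [-151.     1.2  105.4] tip z 32.4 rpy-yawrel [ 180.    -0.  -175.4] F [-1.  -0.3  0.1] w 0.4 q [-29.   8. -40.  42.   0. -33.]
```

```bash
python3 -m inch '[{"jaw":1,"slide":[-0.007,-0.001,0.004],"twist":0},{"jaw":1,"slide":[-0.005,0,0],"twist":0},{"jaw":1,"slide":[-0.003,0,0],"twist":0},{"jaw":1,"slide":[-0.003,0,0],"twist":0},{"jaw":1,"slide":[-0.003,0,0],"twist":0},{"jaw":1,"slide":[-0.004,0,0],"twist":0},{"jaw":1,"slide":[-0.005,0,0],"twist":0},{"jaw":1,"slide":[-0.005,0,0],"twist":0}]'
python3 st.py; python3 look.py scene c1 240 150 190 150 4
```

```text
t: 9.45
tcp_pos: [400.2, -103.5, 101.1]
tcp_rot: [180.0, -0.1, -175.5]
ft_force: [-4.0, -0.9, 3.3]
grip_width: 0.1
t 9.45 tcp jig [-117.2    0.3  101.1] tip z 28.1 rpy-yawrel [ 1.800e+02 -1.000e-01 -1.755e+02] F [-4.  -0.9  3.3] w 0.1 q [-26.  11. -36.  42.  -0. -31.]
```

View pics/c1.png

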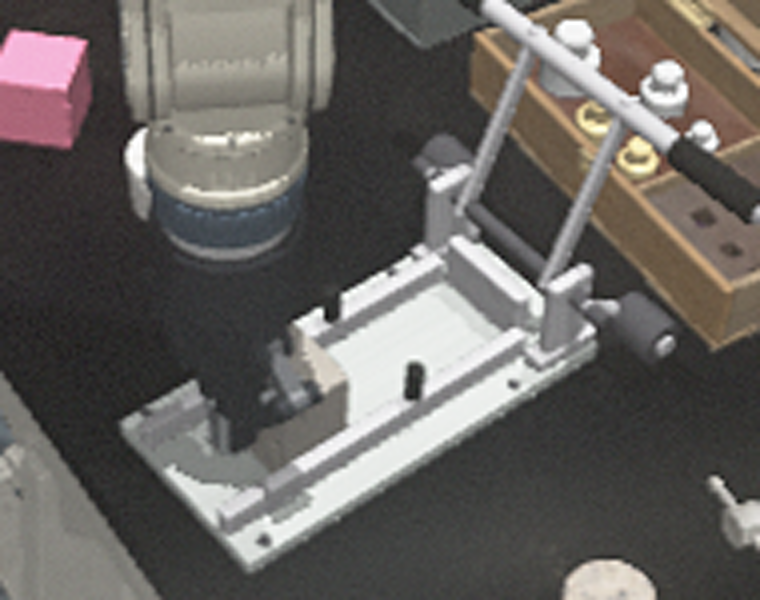

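The cube (about (300,400) in the crop) slides along the lane upright, and the gate stays up.

```bash
python3 -m inch '[{"jaw":1,"slide":[-0.006,0,0],"twist":0},{"jaw":1,"slide":[-0.007,0,0],"twist":0},{"jaw":1,"slide":[-0.007,0,0],"twist":0},{"jaw":1,"slide":[-0.007,0,0],"twist":0},{"jaw":1,"slide":[-0.007,0,0],"twist":0},{"jaw":1,"slide":[-0.007,0,0],"twist":0},{"jaw":1,"slide":[-0.007,0,0],"twist":0},{"jaw":1,"slide":[-0.007,0,0],"twist":0},{"jaw":1,"slide":[-0.007,0,0],"twist":0},{"jaw":1,"slide":[-0.007,0,0],"twist":0},{"jaw":1,"slide":[-0.007,0,0],"twist":0},{"jaw":1,"slide":[-0.007,0,0],"twist":0},{"jaw":1,"slide":[-0.007,0,0],"twist":0},{"jaw":1,"slide":[-0.005,0,0],"twist":0},{"jaw":1,"slide":[-0.003,0,0],"twist":0}]'
python3 st.py; python3 look.py scene c2 240 150 190 150 4; python3 look.py side c3 220 150 190 150 4
cat > cube.py <<'E'
import pickle,sys
from h import *
for f in sys.argv[1:]:
    p,d,m=pickle.load(open(f,"rb")); J=toj(cloud(d,m)[0])
    Q=J[(J[:,2]>58)&(J[:,2]<66)&(J[:,0]<72)&(J[:,0]>-50)&(abs(J[:,1])<33)]
    if len(Q): print(f,len(Q),cv2.minAreaRect(Q[:,:2].astype(np.float32)),Q.mean(0).round(1),np.percentile(Q,[2,98],axis=0).round(1).tolist())
E
python3 cube.py c2.pkl c3.pkl
```

```text
t: 11.0
tcp_pos: [498.7, -95.9, 101.1]
tcp_rot: [-180.0, 0.0, -175.5]
ft_force: [-2.1, 0.0, -0.1]
grip_width: 0.0
t 11.0 tcp jig [-18.4   0.2 101.1] tip z 28.1 rpy-yawrel [-180.     0.  -175.5] F [-2.1  0.  -0.1] w 0.0 q [-20.  19. -25.  46.  -0. -25.]
c2.pkl 88 ((7.477544784545898, -9.34205436706543), (72.46223449707031, 35.800506591796875), 3.4433162212371826) [18.9 -7.2 61.5] [[-29.2, -24.5, 58.3], [43.5, 8.0, 65.4]]
c3.pkl 341 ((22.165056228637695, 1.5555839538574219), (105.0921859741211, 50.62792205810547), 6.259252071380615) [16.  -3.4 62.4] [[-26.4, -22.7, 58.6], [41.0, 25.8, 64.6]]
```

View pics/c2.png

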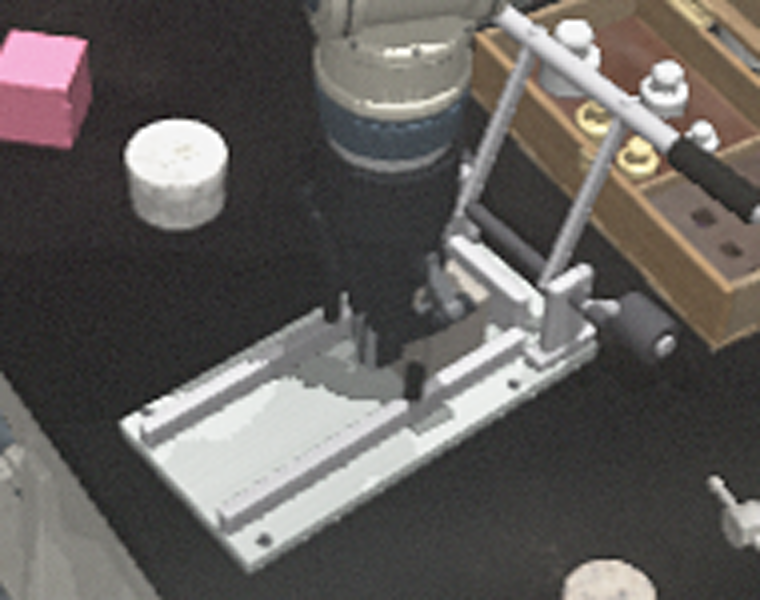

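View pics/c3.png

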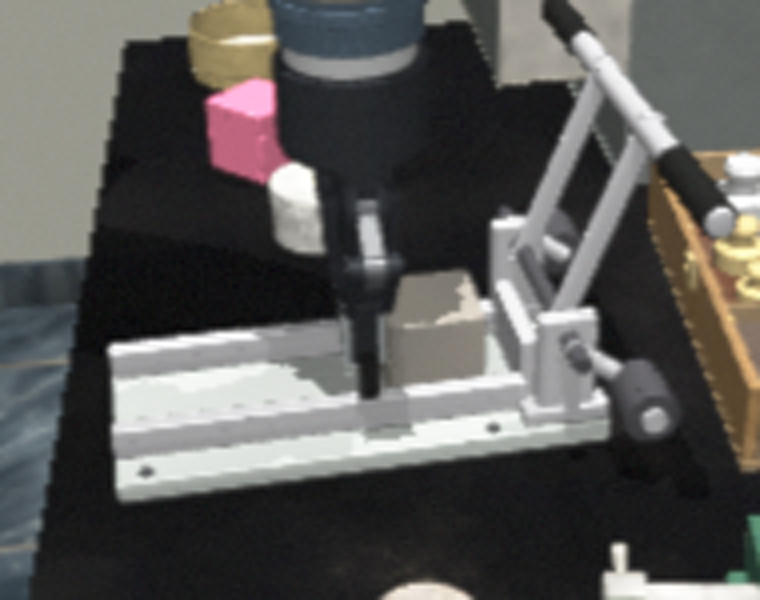

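```bash
python3 -m inch '[{"jaw":1,"slide":[-0.003,0,0],"twist":0},{"jaw":1,"slide":[-0.004,0,0],"twist":0},{"jaw":1,"slide":[-0.003,0,0],"twist":0},{"jaw":1,"slide":[-0.002,0,0],"twist":0},{"jaw":1,"slide":[-0.001,0,0],"twist":0},{"jaw":1,"slide":[-0.001,0,0],"twist":0},{"jaw":1,"slide":[0,0,0],"twist":0}]'
python3 st.py
```

```text
t: 11.8
tcp_pos: [512.2, -94.8, 101.1]
tcp_rot: [-180.0, 0.0, -175.5]
ft_force: [-2.9, -0.4, 1.9]
grip_width: -0.2
t 11.8 tcp jig [ -4.9   0.2 101.1] tip z 28.1 rpy-yawrel [-180.     0.  -175.5] F [-2.9 -0.4  1.9] w -0.2 q [-20.  20. -23.  47.   0. -24.]
```

```bash
python3 -m inch '[{"jaw":1,"slide":[-0.001,0,0],"twist":0},{"jaw":1,"slide":[-0.001,0,0],"twist":0},{"jaw":1,"slide":[-0.001,0,0],"twist":0},{"jaw":1,"slide":[0,0,0],"twist":0}]'
python3 st.py;  python3 look.py side c4 220 150 190 150 4; python3 cube.py c4.pkl
```

```text
t: 12.2
tcp_pos: [515.3, -94.6, 101.1]
tcp_rot: [180.0, 0.0, -175.5]
ft_force: [-2.6, -0.2, 2.2]
grip_width: 0.2
t 12.2 tcp jig [ -1.7   0.2 101.1] tip z 28.1 rpy-yawrel [ 180.     0.  -175.5] F [-2.6 -0.2  2.2] w 0.2 q [-20.  21. -22.  47.   0. -24.]
c4.pkl 323 ((30.162397384643555, 2.1740875244140625), (88.10991668701172, 53.58441925048828), 5.017085552215576) [33.3 -3.5 62.5] [[-8.0, -22.7, 58.4], [57.6, 26.5, 64.5]]
```

View pics/c4.png

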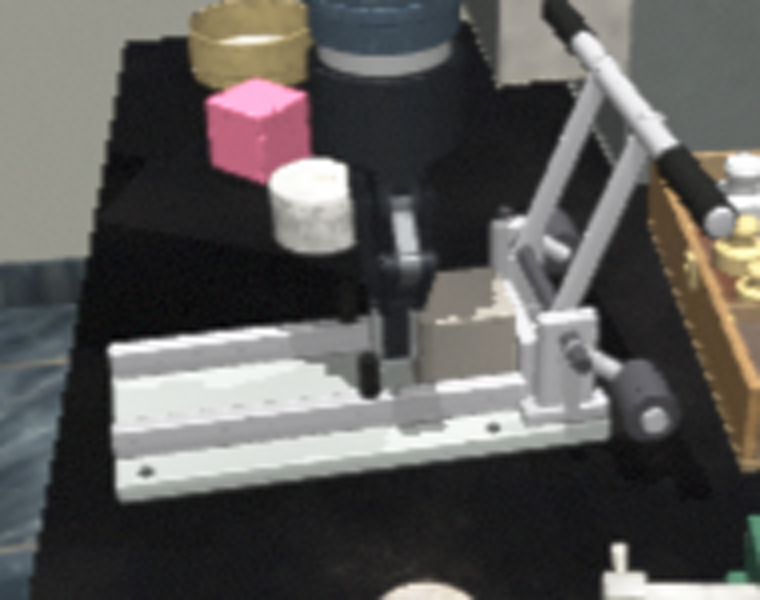

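Close to the stop, and the force is still only sliding friction. I'll keep going in 1 mm steps until the force rises.

```bash
python3 -m inch '[{"jaw":1,"slide":[-0.001,0,0],"twist":0},{"jaw":1,"slide":[-0.0005,0,0],"twist":0},{"jaw":1,"slide":[0,0,0],"twist":0}]'; python3 st.py
```

```text
t: 12.55
tcp_pos: [516.1, -94.5, 101.1]
tcp_rot: [-180.0, -0.1, -175.5]
ft_force: [-7.3, -1.3, 6.4]
grip_width: -0.1
t 12.55 tcp jig [ -1.    0.2 101.1] tip z 28.1 rpy-yawrel [-1.800e+02 -1.000e-01 -1.755e+02] F [-7.3 -1.3  6.4] w -0.1 q [-20.  21. -22.  47.  -0. -24.]
```

```bash
python3 -m inch '[{"jaw":1,"slide":[-0.0005,0,0],"twist":0},{"jaw":1,"slide":[0,0,0],"twist":0},{"jaw":1,"slide":[0,0,0],"twist":0}]'; python3 st.py
```

```text
t: 12.85
tcp_pos: [516.1, -94.5, 101.1]
tcp_rot: [-180.0, -0.1, -175.5]
ft_force: [-9.5, -1.6, 7.6]
grip_width: -0.1
t 12.85 tcp jig [ -1.    0.2 101.1] tip z 28.1 rpy-yawrel [-1.800e+02 -1.000e-01 -1.755e+02] F [-9.5 -1.6  7.6] w -0.1 q [-20.  21. -22.  47.  -0. -24.]
```

The cube is blocked by the stop: force rises while the position stays put. I'll back off, lift and check.

```bash
python3 -m inch '[{"jaw":1,"slide":[0.003,0,0],"twist":0},{"jaw":1,"slide":[0.012,0,0],"twist":0},{"jaw":1,"slide":[0.03,0,0],"twist":0},{"jaw":1,"slide":[0.03,0,-0.01],"twist":0},{"jaw":1,"slide":[0.02,0,-0.04],"twist":0},{"jaw":1,"slide":[0.02,0,-0.04],"twist":0},{"jaw":1,"slide":[0.02,0,-0.04],"twist":0},{"jaw":1,"slide":[0,0,-0.04],"twist":0},{"jaw":1,"slide":[0,0,0],"twist":0},{"jaw":1,"slide":[0,0,0],"twist":0}]'
python3 st.py; python3 look.py side e1 220 150 190 150 4; python3 look.py scene e2 240 150 190 150 4; python3 cube.py e1.pkl e2.pkl; python3 gate.py e1.pkl
python3 - <<'E'
import pickle
from h import *
D=pickle.load(open("d0.pkl","rb"))
for f,n in(("e1.pkl","side"),("e2.pkl","scene")):
    for tag,(p,d,m) in(("before",D[n]),("after",pickle.load(open(f,"rb")))):
        J=toj(cloud(d,m)[0])
        print(n,tag,[np.median(J[(abs(J[:,0]-c[0])<35)&(abs(J[:,1]-c[1])<40)&(J[:,2]>c[2]-5)&(J[:,2]<c[2]+4)],axis=0).round(0).tolist() for c in((-15,150,39),(-25,-200,24),(-90,-228,32))])
E
```

```text
t: 13.85
tcp_pos: [382.4, -105.1, 271.7]
tcp_rot: [-179.9, 0.1, -175.5]
ft_force: [-0.6, -0.2, -0.6]
grip_width: -0.0
t 13.85 tcp jig [-1.351e+02  1.000e-01  2.717e+02] tip z 198.7 rpy-yawrel [-1.799e+02  1.000e-01 -1.755e+02] F [-0.6 -0.2 -0.6] w -0.0 q [-28.   0. -21.  69.   0. -32.]
e1.pkl 353 ((40.24384307861328, 4.137075424194336), (64.17886352539062, 55.15585708618164), 1.4016705751419067) [33.3 -0.8 62.6] [[8.9, -22.3, 58.5], [57.7, 26.7, 64.4]]
e2.pkl 377 ((35.50071334838867, 0.12206268310546875), (52.399349212646484, 52.967891693115234), 0.36814743280410767) [35.  -0.7 61.3] [[11.0, -24.8, 58.4], [59.7, 24.1, 64.6]]
36 151 angle [1.81 1.9  1.98]
-36 175 angle [1.83 1.9  1.99]
None 414 angle [1.87 1.89 1.95]
side before [[-11.0, 179.0, 39.0], [-23.0, -194.0, 25.0], [-90.0, -227.0, 32.0]]
side after [[-20.0, 177.0, 39.0], [-23.0, -193.0, 25.0], [-90.0, -227.0, 32.0]]
scene before [[-18.0, 179.0, 38.0], [-21.0, -193.0, 23.0], [-89.0, -228.0, 31.0]]
scene after [[-41.0, 182.0, 38.0], [-21.0, -193.0, 23.0], [-89.0, -228.0, 31.0]]
```

View pics/e1.png

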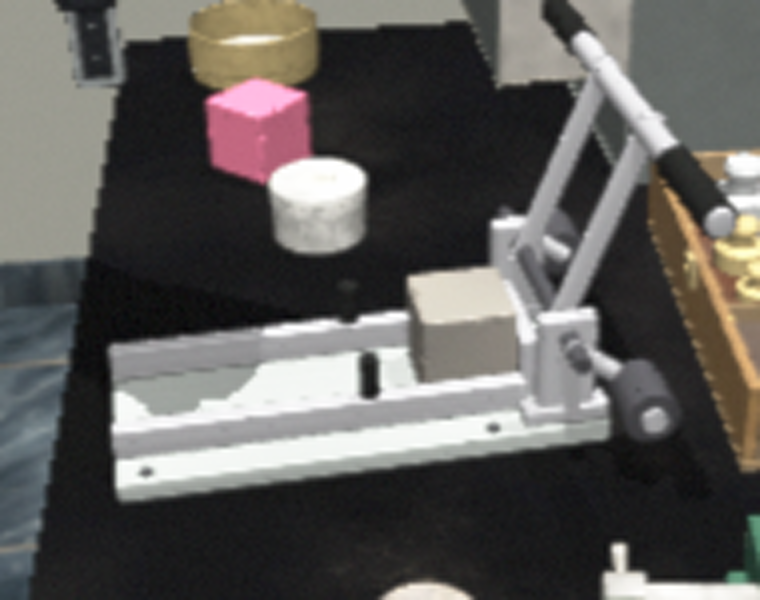

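View pics/e2.png

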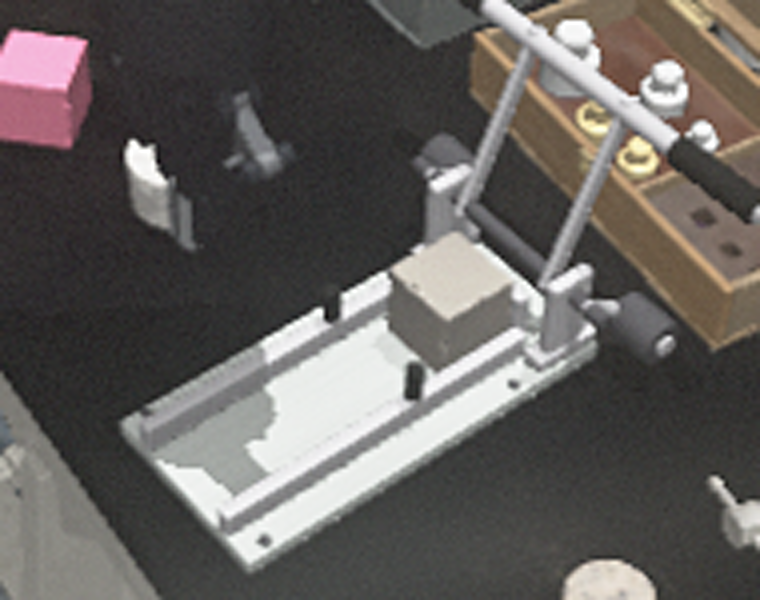

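Cube at jig x about 34–35, y about 0, against the stop. Gate at about 1.9 rad, robot clear. The tin's apparent shift comes from partial occlusion: the bar hides part of it in the first pictures and the gripper does now. Its pixel position in the side view is unchanged.

```bash
python3 -c "
from plant import r
print(r.hand_in())"
```

```text
the job is handed in; nothing more can be done
None
```

The gate is up and stays up by itself, the cube is flush against the end stop, and I handed the job in at about 14 s of the 56 s allowed. No verdict was reported.

- **Gate:** The moves only allow a turn about the tool's own z axis, so the fingers could not be tilted to reach under the bar. Instead I pushed the left counterweight disc forward and down with the shut fingers until the bar passed its balance point (measured about 1.23 rad). It then went over by itself and rests at about 1.9 rad. The readings during the push were at most about 8 N.
- **Cube:** I pushed it along the lane with the shut fingers until it was blocked by the stop. At that point the force rose to about 12 N with no further movement, and I backed off.

**Last checks:**
- **Cube position:** the side camera puts the cube at x about 33–35 mm and the scene camera at about 35 mm; home is 35. Both put it within about 2 mm of the lane's centre line, with its top about 62 mm above the bench, so it stands flat.
- **Robot:** it is clear of everything.
- **Core slice and knob weight:** both are unmoved.
- **Moisture tin:** its measured position disagreed before and after (9 mm in the side view, 23 mm in the scene view). I put this down to the bar, and later the gripper, hiding part of it. In the side picture it is in the same place as at the start, and the fingers never came near it.

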